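# Knock a stuck colour pan out of the sloping rack

### The arm

A 6-joint arm with a two-finger parallel gripper is mounted at the origin on the work surface. World frame = base frame: x ahead of the robot, y to its left, z up, the work surface at z = 0. Lengths are in m, angles in rad, forces in N, time in s.
With the tool pointing down it reaches from about 0.3 to 0.85 m from the base axis. Payload 4.2 kg.
Tool frame: the origin (TCP) lies at the very end of the fingers, on their centre line; the grasp point (between the pads) lies 19 mm behind it; z points along the fingers, y is the line along which they close (so a half turn about z gives the same grasp; the last joint's range is limited). The gripper opens to 91 mm and grips with 3 to 60 N. Pads are 32 mm wide; open, the fingers measure 118 mm over their backs; the gripper's body (76 mm by 178 mm) begins 60 mm behind the grasp point.
Start: joints at [1.159, 0.32, 1.565, -0, 1.257, -0.02], TCP at [0.22, 0.531, 0.178] pointing down, gripper open.
Joint ranges: [-3.11, 3.11], [-0.84, 2.01], [0.21, 2.61], [-1.34, 4.49], [0.05, 2.63], [-2.56, 2.56]. Speed limits (rad/s): [2.57, 2.57, 3.14, 3.14, 3.14, 3.14].

### API

Orientations are given as a unit quaternion [w, x, y, z].
In Python, from plant import sense, get_image, hand_in gives the robot as it stands. The module is installed in compiled form; this text tells all that it offers.
- The arm moves only by the tool jog_arm, never from a script. Its argument "targets" is a list of rows, each an object with "delta_rot": the turn, a rotation vector about the tool's x, y, z in degrees, a list of three; "offset": the shift along the tool's x, y, z in cm, a list of three; "gripper": the opening, from 0 (shut) to 1 (fully open). A call has 1 to 8 rows; each row is the pose to reach, as a shift and turn from the pose commanded when the call began, along the tool's axes at that moment; what a row does not reach only later rows make up. A row lasts 1/10 s, in which the tool goes at most 50 mm and 8.59 degrees, less where a joint would pass 70% of its speed; a pose out of reach is approached as far as the arm can. A call with a gripper value outside its range is refused whole. The fingers move at their own pace and stop on an object; "newtons" is the grip in N (left out, the last holds). Time passes only in rows, so rows that repeat a pose let the fingers close. It gives the time, the measured TCP pose, the force, the opening and the grip force at its end, in the units of the state.
- sense(): the state, without advancing time (a new reading comes with each control period).
- get_image(name): name is "scene" or "top"; returns a dict with "image" (400x640x3 uint8, blue, green, red), "fx", "fy", "cx", "cy" (pixels), "dist" ([k1, k2, p1, p2, k3] as OpenCV has them; the pictures are not rectified), "eye" and "attitude" of the camera in the world. Camera axes: x right, y down, z forward; pixel columns grow to the right and rows downward; lengths in m; the calibration is good to about 2 mm. A picture is of the moment at which its call begins. There is no depth.
- hand_in(): hands the job in; it is judged then, once.
The state is a dict: "time": time; "q": joint angles; "qvel": joint speeds; "joint_efforts": joint torques, N m; "ee_pos": TCP position; "ee_rot": TCP orientation; "ft_force": force on the tool from outside, world axes, zero at the start; "moment": the same for the moment, N m; "opening": opening from 0.0 (shut) to 1.0 (fully open); "grasp_force": force on a finger pad.
Only numpy, scipy, OpenCV 4.12 (cv2) and the standard library are available. Lean on these libraries where they do the work, as an engineer would, in place of code of your own. Each camera call takes 0.05 s, during which the arm holds its last target. There are 200 camera calls.

### The job

The red colour pan is stuck in its pocket in the sloping rack. Take the green-handled pusher from its block and, with its rod and not with the fingers, push the red pan out from behind, through the access hole in the back of its pocket, so that it drops into the cork tray below; then put the pusher back upright in its block, fully down. Leave the blue and yellow pans in place and do not disturb the other things on the table.

Things in the scene. Friction and masses are not known exactly. Their poses are not given: they have to be found in the camera images.
- rack: Fixed plywood rack: a board with three pockets 60 mm apart over a catch tray. Origin on the table under the middle pocket's centre; x away from the robot side, y along the row, z up. Pocket centres: x 0, y -60, 0, +60, z 90 mm. The board slopes 35 degrees, rising to +x; its back looks up and to -x, pockets open on its underside. Side cheeks 118 mm high at y -103 and +103.
- rack_hole (a point): Mouth of the middle pocket's access hole, on the board's back face, 23.5 mm from the pan's centre along the pocket axis. Each pocket has one on its axis: round, 18 mm wide, 16 mm deep, ending at the pan's back. Too deep for an upright rod: the pusher must lean 35 degrees from vertical, along the pocket axis (rack x -0.574, z 0.819).
- rack_tray (a point): Centre of the catch tray's cork floor, 12 mm above the table; inside, the tray reaches 94 mm either way along rack x and 102 mm along rack y, with a rim 30 mm high. It lies under all three pockets.
- pan_red_center (a point): Red square colour pan, 40 x 40 x 14 mm, about 30 g, at its centre. In the rack its z axis runs along the pocket axis, out through the access hole (up, towards the robot); -z is its way out. It is the stuck one, in any of the three pockets; its edge shows at the board's high side. A spring jaw pinches it: it moves under a push of about 5 to 12 N, comes free after 10 to 20 mm and falls into the tray.
- pan_blue_center (a point): Blue square colour pan, 40 x 40 x 14 mm, about 30 g, at its centre. In the rack its z axis runs along the pocket axis, out through the access hole (up, towards the robot); -z is its way out.
- pan_yellow_center (a point): Yellow square colour pan, 40 x 40 x 14 mm, about 30 g, at its centre. In the rack its z axis runs along the pocket axis, out through the access hole (up, towards the robot); -z is its way out.
- stand: Fixed wooden block, 80 x 80 mm, 80 mm high, with an upright through hole of 16 mm diameter in the middle; origin at the centre of its underside on the table.
- pusher_grip (a point): Pusher, about 120 g, at its handle's centre: green square handle 24 x 24 mm, 70 mm long (z up along it, x and y square to its faces), on a brass collar 30 mm wide, 6 mm thick, on a round steel rod 10 mm thick, 75 mm long. The tip is 116 mm, the collar's underside 41 mm below this point. At the start it hangs upright in the block's hole, collar on the block's top, this point 121 mm above the table.
- pusher_tip (a point): The tip of the pusher's rod, on the rod's axis (5 mm above the table when the pusher is in its stand); z points along the rod to the handle.
- tape: Bystander: cardboard-coloured roll core lying flat, 90 mm across, 25 mm high; origin at its underside.
- mug: Bystander: blue mug, 76 mm across, 90 mm high; origin at its underside.
- bottle: Bystander: white paint bottle with a yellow label, 60 mm across, 150 mm high; origin at its underside.
- jar: Bystander: orange paint jar, 60 mm across, 70 mm high; origin at its underside.
- brush: Bystander: paint brush lying on the table, along its x axis.
- dish: Bystander: white mixing dish, 110 mm across, 25 mm high; origin at its underside.
- tube: Bystander: blue paint tube lying on the table, 120 x 36 x 20 mm; origin at its underside.
- pan_red: The red pan itself; same origin and axes as pan_red_center.
- pusher: The pusher itself; origin at the rod's tip, same axes as pusher_tip.
Not all that is in view belongs to the job. Several things have the shape of the stand; the one meant has the colours described above. Leave any black look-alike of the pusher alone.

How it is judged:
By the outcome, as a careful person would: the job done as asked, in the order asked, and still so for the second after the job is handed in, with the robot touching nothing.
It also fails if it takes over 54 s, if anything falls off the work surface, if the arm or the gripper's body presses on something with over 40 N, if the wrist force passes 120 N, or if a joint passes its speed limit or range.

## Working session

There is one attempt and no reset: what is moved stays moved. The work goes in short steps, Python scripts to look and compute and a tool call to move; the robot and the scene stay as the last step left them, time stands still between calls to the robot, and variables do not carry over. Pictures are saved under pics/ and viewed, at most 10 in all, crops included, and the job is handed in when it is done.

Besides the shell and the picture viewer there is one more tool, called after "Request:" as name([rows], argument=value, ...), one row to a line, values as JSON. jog_arm: Moves the arm, as the interface text tells. Its arguments: {"type":"object","properties":{"targets":{"type":"array","items":{"type":"object","properties":{"delta_rot":{"type":"array","items":{"type":"number"}},"offset":{"type":"array","items":{"type":"number"}},"gripper":{"type":"number"}}}},"newtons":{"type":"number"}},"required":["targets"]}

```bash
mkdir -p pics
cat > h.py <<'E'
import numpy as np, cv2, pickle
from scipy.spatial.transform import Rotation as R
def rot(q): return R.from_quat([q[1],q[2],q[3],q[0]])
def cam(name,save=None):
    from plant import get_image
    d=get_image(name)
    if save: cv2.imwrite('pics/'+save,d['image']); pickle.dump({k:(v if k=='image' else v) for k,v in d.items()},open('pics/'+save+'.pkl','wb'))
    return d
def KD(d): return np.array([[d['fx'],0,d['cx']],[0,d['fy'],d['cy']],[0,0,1.]]),np.array(d['dist'],float)
def Rc(d):
    a=np.array(d['attitude'],float)
    return a if a.shape==(3,3) else rot(a).as_matrix()
def ray(d,uv):
    K,D=KD(d); p=cv2.undistortPoints(np.array(uv,float).reshape(-1,1,2),K,D).reshape(-1,2)
    v=np.c_[p,np.ones(len(p))]@Rc(d).T
    return np.array(d['eye']),v
def onz(d,uv,z):
    e,v=ray(d,uv); return e+v*((z-e[2])/v[:,2])[:,None]
def proj(d,P):
    K,D=KD(d); r=Rc(d).T; t=-r@np.array(d['eye'])
    return cv2.projectPoints(np.array(P,float).reshape(-1,1,3),cv2.Rodrigues(r)[0],t,K,D)[0].reshape(-1,2)
def tri(d1,u1,d2,u2):
    e1,v1=ray(d1,[u1]);e2,v2=ray(d2,[u2]);v1=v1[0];v2=v2[0]
    s=np.linalg.lstsq(np.c_[v1,-v2],e2-e1,rcond=None)[0]
    a=e1+s[0]*v1;b=e2+s[1]*v2
    return (a+b)/2,np.linalg.norm(a-b)
def load(n): return pickle.load(open('pics/'+n+'.pkl','rb'))
E
python3 - <<'E'
from h import *
for n in('scene','top'):
    d=cam(n,n+'0.png'); print(n,d['fx'],d['cx'],d['cy'],d['dist'],d['eye'],d['attitude'])
from plant import sense
print(sense())
E
```

```text
scene 389.19578490260443 318.2686067865199 205.15505994087576 [-0.02677459  0.          0.          0.          0.        ] [ 1.01325686 -0.91031138  0.86138368] [-0.4366448   0.8662997   0.2186808  -0.10509451]
top 425.5636568404079 318.2957995373031 203.82257125367113 [-0.0881135  0.         0.         0.         0.       ] [ 0.47102076 -0.01546564  1.50698073] [-0.02224397  0.71378212 -0.69966837  0.02201058]
{'time': 0.1, 'q': array([ 1.15900190e+00,  3.20210480e-01,  1.56554858e+00, -7.10882801e-06,
        1.25743771e+00, -2.00310462e-02]), 'qvel': array([ 3.88841471e-04, -1.01739937e-03, -3.18002975e-03, -2.35839226e-06,
       -2.42533656e-03,  7.24025340e-04]), 'joint_efforts': array([ 4.13636199e-04, -4.13336599e+01, -2.32510078e+01,  7.30599090e-02,
        4.21839289e-02, -4.11038866e-05]), 'ee_pos': array([0.21935476, 0.53095004, 0.17691775]), 'ee_rot': array([-1.68529227e-04,  1.94630298e-01,  9.80876345e-01, -7.84155035e-04]), 'ft_force': array([-0.20487002,  1.12223725,  0.31610577]), 'moment': array([-0.00731545,  0.0283812 , -0.02607523]), 'grasp_force': 0.0, 'opening': 0.9982440293584361}
```

View pics/scene0.png

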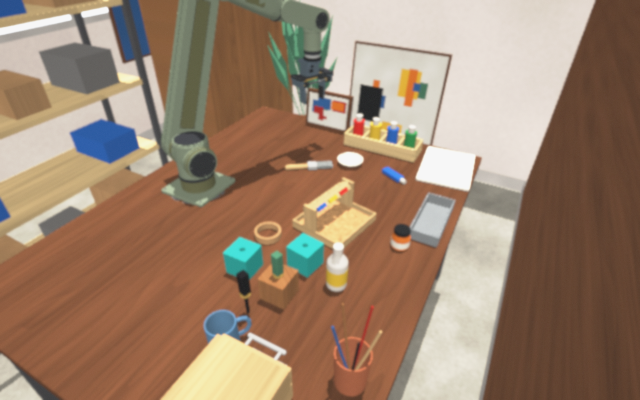

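View pics/top0.png

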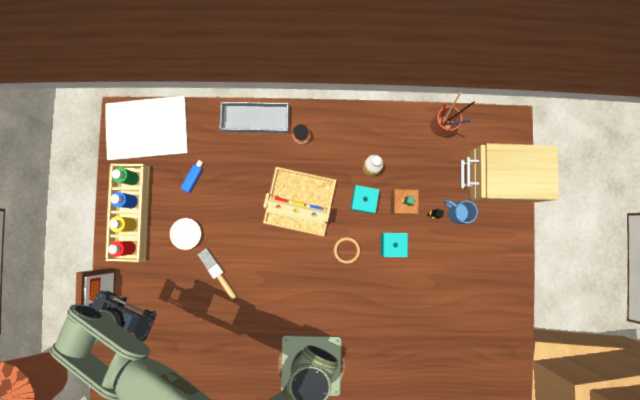

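The top view shows the rack at (300,202), the wooden stand with the pusher at (406,202), cyan decoy blocks at (366,199) and (396,245), the black look-alike at (435,212). Red seems to be the left (+y) pan in the top view. Zooming in.

Run:
```python
from h import *
a=load('top0.png')['image'][155:255,250:450]; b=load('scene0.png')['image'][170:310,220:400]
cv2.imwrite('pics/z.png',np.vstack([cv2.resize(a,(640,320),interpolation=2)]))
cv2.imwrite('pics/z2.png',cv2.resize(b,(720,560),interpolation=2))
```

```text
(no output)
```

View pics/z.png

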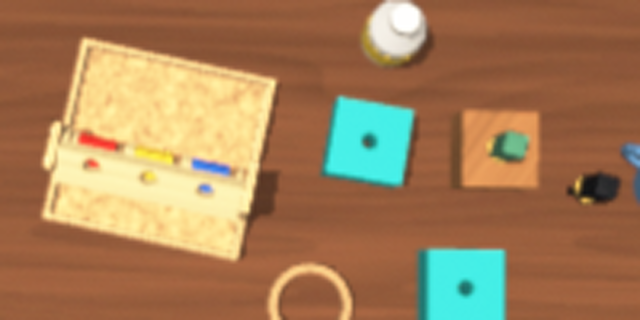

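View pics/z2.png

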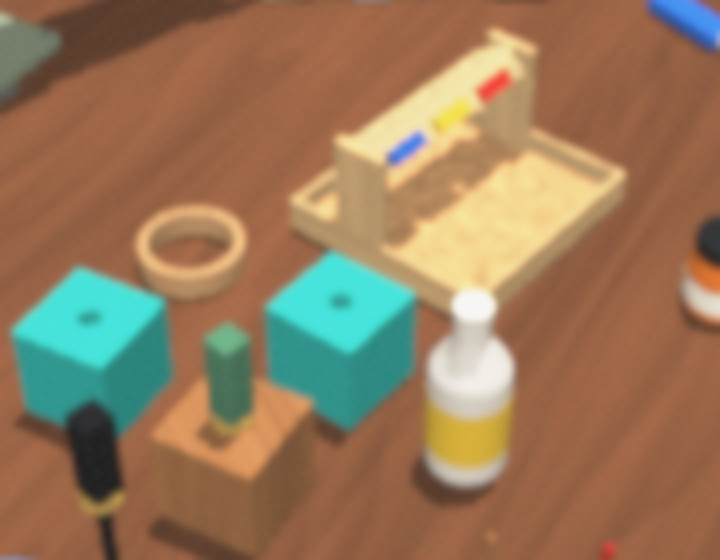

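The close-ups show the red pan in the +y (left) pocket: its edge is at (281,199) in the top view, with its hole at about (278,206). The handle top is at (410,200), and the handle is turned about 15–20° relative to the stand.

Run:
```python
from h import *
T=load('top0.png');S=load('scene0.png')
def blobs(d,lo,hi,roi,amin=4,lab=False):
    x0,y0,x1,y1=roi
    up=cv2.resize(d['image'][y0:y1,x0:x1],None,fx=4,fy=4,interpolation=cv2.INTER_CUBIC)
    m=cv2.inRange(cv2.cvtColor(up,cv2.COLOR_BGR2HSV),lo,hi)
    out=[]
    for c in cv2.findContours(m,cv2.RETR_EXTERNAL,cv2.CHAIN_APPROX_NONE)[0]:
        if cv2.contourArea(c)<amin*16: continue
        M=cv2.moments(c); f=lambda p:(np.asarray(p)+.5)/4-.5+[x0,y0]
        r=cv2.minAreaRect(c)
        out.append((cv2.contourArea(c)/16,f([M['m10']/M['m00'],M['m01']/M['m00']]),f(cv2.boxPoints(r)),f(r[0])))
    return sorted(out,key=lambda o:-o[0])
C={'red':((0,150,120),(6,255,255)),'yel':((22,150,150),(32,255,255)),'blue':((100,130,100),(125,255,255))}
rT=(255,160,345,245);rS=(290,175,380,220)
for n,(lo,hi) in C.items():
    a=blobs(T,lo,hi,rT);b=blobs(S,lo,hi,rS)
    print(n,[(round(o[0]),o[1].round(1)) for o in a],[(round(o[0]),o[1].round(1)) for o in b])
    if a and b: print('  tri',tri(T,a[0][1],S,b[0][1]),onz(T,[a[0][1]],.1015)[0])
    if len(a)>1: print('  hole z.1',onz(T,[a[1][1]],.1)[0])
g=((60,60,40),(88,255,255))
a=blobs(T,(60,60,40),(80,255,255),(398,190,422,212))
print('handle',[(o[0],o[1],onz(T,o[2],.156)) for o in a[:1]])
a=blobs(T,(5,100,120),(17,255,255),(390,185,423,217))
for o in a[:1]: print('stand',o[0],onz(T,o[2],.08),onz(T,[o[3]],.08))
```

```text
red [(28, array([279.9, 198.9]))] [(24, array([343.2, 191.1]))]
  tri (array([0.57284327, 0.113781  , 0.09694631]), np.float64(0.0008513994212801005)) [0.572892   0.11356248 0.1015    ]
yel [(34, array([297.8, 202.7]))] [(23, array([332.6, 198.7]))]
  tri (array([0.56146126, 0.05378784, 0.09855779]), np.float64(0.00025863606713874814)) [0.56138615 0.05370486 0.1015    ]
blue [(16, array([315.3, 206.8]))] [(13, array([321.1, 206.7]))]
  tri (array([ 0.54881226, -0.00453121,  0.09861611]), np.float64(0.0009248083623875916)) [ 0.54905572 -0.00432707  0.1015    ]
handle [(56.65625, array([409.25075841, 200.22483453]), array([[ 0.56496974, -0.28711125,  0.156     ],
       [ 0.58915602, -0.29437765,  0.156     ],
       [ 0.58136161, -0.32172798,  0.156     ],
       [ 0.55717672, -0.3144218 ,  0.156     ]]))]
stand 1039.8125 [[ 0.63023827 -0.25373944  0.08      ]
 [ 0.63265667 -0.36537396  0.08      ]
 [ 0.5250614  -0.36582942  0.08      ]
 [ 0.52296291 -0.25472803  0.08      ]] [[ 0.5775947  -0.30976092  0.08      ]]
```

```bash
cat >> h.py <<'E'
def move(p,Rm,cur=None):
    from plant import sense
    s=sense(); p0,R0=(s['ee_pos'],rot(s['ee_rot'])) if cur is None else cur
    o=R0.inv().apply(np.array(p)-p0)*100; w=(R0.inv()*Rm).as_rotvec(degrees=True)
    print('offset cm',o.round(2),'rot deg',w.round(2),'rows>=',max(np.linalg.norm(o)/5,np.linalg.norm(w)/8.59).round(1))
def frame(z,y): # tool orientation from z and approximate y
    z=np.array(z,float)/np.linalg.norm(z); y=np.array(y,float); y-=z*(y@z); y/=np.linalg.norm(y)
    return R.from_matrix(np.c_[np.cross(y,z),y,z])
E
python3 - <<'E'
from h import *
T=load('top0.png');S=load('scene0.png')
cr=lambda p:np.array(p)/3.2+[250,155]-.35
tray=onz(T,cr([(85,38),(276,80),(239,260),(43,216)]),.03)
print('tray',tray.round(4),tray.mean(0)); 
for a,b in((0,1),(3,2),(3,0),(2,1)):
    v=tray[b]-tray[a];print(np.hypot(*v[:2]),np.degrees(np.arctan2(v[1],v[0])))
h=onz(T,cr([(91,164),(148,177),(206,189)]),.1025);print('holes',h)
rx=np.array([.98,-.199,0]);ry=np.array([.199,.98,0])
edge=np.array([.561,.0543,0]); print('origin by edges',edge-rx*.0175,'by holes',h.mean(0)+rx*.0088)
print('stand',onz(T,cr([(501,149)]),.08))
c2=lambda p:np.array(p)/4+[220,170]-.375
print('stand2',onz(S,c2([(152,437),(250,476),(315,402),(222,365)]),.08).round(4))
print('handle top',onz(T,cr([(513,145)]),.156),onz(S,c2([(228,338)]),.156), tri(T,cr([(513,145)]),S,c2([(228,338)])))
from plant import sense
move([.573,-.307,.22],frame([0,0,-1],[np.cos(np.radians(73.3)),np.sin(np.radians(73.3)),0]))
E
```

```text
tray [[ 0.6915  0.1359  0.03  ]
 [ 0.6494 -0.0738  0.03  ]
 [ 0.4527 -0.0372  0.03  ]
 [ 0.496   0.1764  0.03  ]] [0.57238713 0.05032683 0.03      ]
0.21391173451907092 -101.35811495178946
0.21793887667126144 -101.44682273273791
0.19966122197856565 -11.705201804310244
0.20001482424787215 -10.551028473534327
holes [[ 0.54949879  0.11873341  0.1025    ]
 [ 0.53723681  0.05946588  0.1025    ]
 [ 0.52604394 -0.00067567  0.1025    ]]
origin by edges [0.54385   0.0577825 0.       ] by holes [0.54621718 0.05742334 0.1025    ]
stand [[ 0.57519926 -0.31049958  0.08      ]]
stand2 [[ 0.538  -0.3501  0.08  ]
 [ 0.6139 -0.3475  0.08  ]
 [ 0.6176 -0.27    0.08  ]
 [ 0.5419 -0.2706  0.08  ]]
handle top [[ 0.57389963 -0.30683668  0.156     ]] [[ 0.57768437 -0.31022272  0.156     ]] (array([ 0.57474293, -0.30729454,  0.15216974]), np.float64(0.0013244523747842254))
offset cm [-64.68 -63.95  -4.21] rot deg [-0.09 -0.01 -5.75] rows>= 18.2
```

Request:
jog_arm([
  {"offset": [0,0,-5],"gripper": 1},
  {"offset": [0,0,-10],"gripper": 1},
  {"offset": [-3.5,-3.5,-10],"gripper": 1},
  {"offset": [-7,-7,-10],"gripper": 1},
  {"offset": [-10.5,-10.5,-10],"gripper": 1},
  {"offset": [-14,-14,-10],"gripper": 1},
  {"offset": [-17.5,-17.5,-10],"gripper": 1},
  {"offset": [-21,-21,-10],"gripper": 1},
])

```text
validation failed for argument at $.ta...
```

Request:
jog_arm([
  {"offset": [-3.5,-3.5,0],"gripper": 1},
  {"offset": [-7,-7,0],"gripper": 1},
  {"offset": [-10.5,-10.5,0],"gripper": 1},
  {"offset": [-14,-14,0],"gripper": 1},
  {"offset": [-17.5,-17.5,0],"gripper": 1},
  {"offset": [-21,-21,0],"gripper": 1},
  {"offset": [-24.5,-24.5,0],"gripper": 1},
  {"offset": [-26,-26,0],"gripper": 1},
])

```text
validation failed for argument at $.ta...
```

Run:
```python
from h import *
from plant import sense
s=sense();print(s['time'],s['q'],s['ee_pos'])
move([.575,-.309,.22],frame([0,0,-1],[np.cos(np.radians(73.3)),np.sin(np.radians(73.3)),0]))
```

```text
0.1 [ 1.15900190e+00  3.20210480e-01  1.56554858e+00 -7.10882801e-06
  1.25743771e+00 -2.00310462e-02] [0.21935476 0.53095004 0.17691775]
offset cm [-64.94 -64.06  -4.21] rot deg [-0.09 -0.01 -5.75] rows>= 18.3
```

Request:
jog_arm([
  {"delta_rot": [0,0,0],"offset": [0,0,-5],"gripper": 1},
  {"delta_rot": [0,0,0],"offset": [0,0,-10],"gripper": 1},
  {"delta_rot": [0,0,0],"offset": [-3.5,-3.5,-10],"gripper": 1},
  {"delta_rot": [0,0,0],"offset": [-7,-7,-10],"gripper": 1},
  {"delta_rot": [0,0,0],"offset": [-10.5,-10.5,-10],"gripper": 1},
  {"delta_rot": [0,0,0],"offset": [-14,-14,-10],"gripper": 1},
  {"delta_rot": [0,0,0],"offset": [-17.5,-17.5,-10],"gripper": 1},
  {"delta_rot": [0,0,0],"offset": [-21,-21,-10],"gripper": 1},
])

```text
time: 0.9
ee_pos: [0.3336, 0.2552, 0.2774]
ee_rot: [0.0, 0.194, 0.981, -0.0]
ft_force: [0.6, -0.0, 0.5]
opening: 1.003
grasp_force: 0.0
```

Request:
jog_arm([
  {"delta_rot": [0,0,0],"offset": [-3.5,-3.5,0],"gripper": 1},
  {"delta_rot": [0,0,0],"offset": [-7,-7,0],"gripper": 1},
  {"delta_rot": [0,0,0],"offset": [-10.5,-10.5,0],"gripper": 1},
  {"delta_rot": [0,0,0],"offset": [-14,-14,0],"gripper": 1},
  {"delta_rot": [0,0,0],"offset": [-17.5,-17.5,0],"gripper": 1},
  {"delta_rot": [0,0,0],"offset": [-21,-21,0],"gripper": 1},
  {"delta_rot": [0,0,0],"offset": [-24.5,-24.5,0],"gripper": 1},
  {"delta_rot": [0,0,0],"offset": [-28,-28,0],"gripper": 1},
])

```text
time: 1.7
ee_pos: [0.4855, -0.1106, 0.2774]
ee_rot: [-0.0, 0.195, 0.981, 0.0]
ft_force: [0.7, 1.4, 0.4]
opening: 0.995
grasp_force: 0.0
```

Request:
jog_arm([
  {"delta_rot": [0,0,0],"offset": [-3.5,-3.5,0],"gripper": 1},
  {"delta_rot": [0,0,0],"offset": [-7,-7,0],"gripper": 1},
  {"delta_rot": [0,0,0],"offset": [-10.5,-10.5,0],"gripper": 1},
  {"delta_rot": [0,0,-3],"offset": [-14,-13.5,1],"gripper": 1},
  {"delta_rot": [0,0,-5.7],"offset": [-15.5,-14.5,3],"gripper": 1},
  {"delta_rot": [0,0,-5.7],"offset": [-15.5,-14.5,4],"gripper": 1},
  {"delta_rot": [0,0,-5.7],"offset": [-15.5,-14.5,4],"gripper": 1},
])

```text
time: 2.4
ee_pos: [0.5719, -0.3008, 0.235]
ee_rot: [-0.003, 0.146, 0.989, 0.001]
ft_force: [0.1, -0.1, -0.1]
opening: 1.002
grasp_force: 0.0
```

Run:
```python
from h import *
from plant import sense
s=sense();print(s['time'],s['q'],s['ee_pos'])
move([.575,-.309,.22],frame([0,0,-1],[np.cos(np.radians(73.3)),np.sin(np.radians(73.3)),0]))
d=cam('scene','s1.png')
cv2.imwrite('pics/s1z.png',cv2.resize(d['image'][170:310,200:360],(640,560),interpolation=2))
print(proj(d,[s['ee_pos'],[.575,-.309,.156]]))
```

```text
2.4 [-5.02396617e-01  4.12726477e-01  1.27942658e+00  5.65699440e-04
  1.45537253e+00 -1.77982502e+00] [ 0.57185782 -0.30082935  0.23495523]
offset cm [-0.55 -0.69  1.49] rot deg [ 0.1  -0.33 -0.11] rows>= 0.3
[[274.96461633 228.05826589]
 [276.01264853 253.49238007]]
```

View pics/s1z.png

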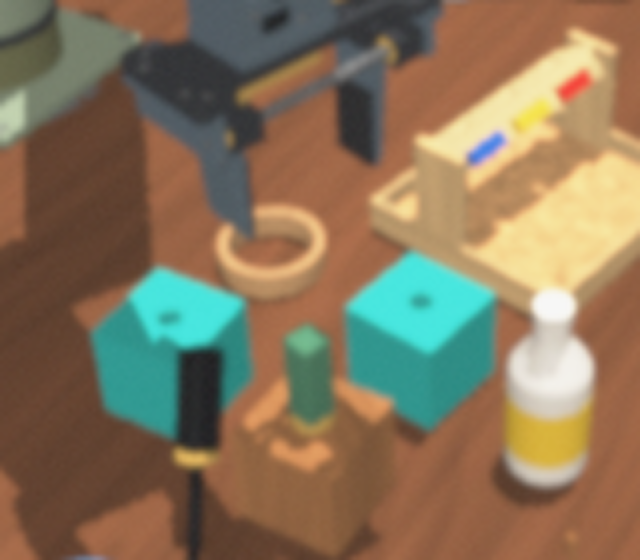

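The handle top is at (277,254), which matches the prediction of (276,253.5), and the fingers straddle it. I'm going down to grasp it.

Request:
jog_arm([
  {"delta_rot": [0,0,0],"offset": [-0.55,-0.7,2],"gripper": 1},
  {"delta_rot": [0,0,0],"offset": [-0.55,-0.7,5],"gripper": 1},
  {"delta_rot": [0,0,0],"offset": [-0.55,-0.7,8],"gripper": 1},
  {"delta_rot": [0,0,0],"offset": [-0.55,-0.7,11],"gripper": 1},
  {"delta_rot": [0,0,0],"offset": [-0.55,-0.7,12.3],"gripper": 1},
  {"delta_rot": [0,0,0],"offset": [-0.55,-0.7,12.3],"gripper": 0.5},
  {"delta_rot": [0,0,0],"offset": [-0.55,-0.7,12.3],"gripper": 0.4},
  {"delta_rot": [0,0,0],"offset": [-0.55,-0.7,12.3],"gripper": 0.4},
], newtons=15)

```text
time: 3.25
ee_pos: [0.5777, -0.3104, 0.117]
ee_rot: [0.002, 0.146, 0.989, -0.001]
ft_force: [-0.3, -0.7, 0.1]
opening: 0.769
grasp_force: 0.0
```

Run:
```python
from h import *
from plant import sense
s=sense();print(s['time'],s['ee_pos'],s['opening'],s['ft_force'],s['moment'])
d=cam('scene','s2.png')
cv2.imwrite('pics/s2z.png',cv2.resize(d['image'][200:310,220:330],(600,600),interpolation=2))
print(proj(d,[s['ee_pos'],[.575,-.309,.156]]))
```

```text
3.25 [ 0.57772385 -0.31043167  0.11700621] 0.7689831495557735 [-0.25691848 -0.67713803  0.05757706] [0.03250987 0.04762872 0.01617783]
[[277.41000857 264.84665761]
 [276.01264853 253.49238007]]
```

View pics/s2z.png

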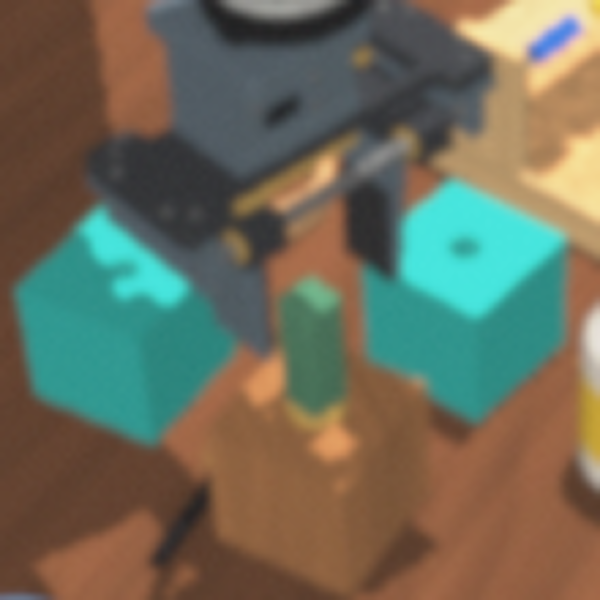

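Run:
```python
from h import *
from plant import sense
s=sense();d=load('s2.png');Rt=rot(s['ee_rot'])
for sy in(-1,1):
  for sx in(-1,1):
    for a in(.035,.0485):
      print(sy,sx,a,((proj(d,[s['ee_pos']+Rt.apply([sx*.016,sy*a,z]) for z in(0,-.02)])-[220,200])*600/110).round().tolist())
```

```text
-1 -1 0.035 [[278.0, 408.0], [276.0, 379.0]]
-1 -1 0.0485 [[256.0, 423.0], [253.0, 394.0]]
-1 1 0.035 [[236.0, 374.0], [233.0, 344.0]]
-1 1 0.0485 [[214.0, 388.0], [210.0, 358.0]]
1 -1 0.035 [[388.0, 335.0], [387.0, 305.0]]
1 -1 0.0485 [[409.0, 321.0], [407.0, 292.0]]
1 1 0.035 [[346.0, 302.0], [344.0, 273.0]]
1 1 0.0485 [[366.0, 289.0], [364.0, 260.0]]
```

The finger ends appear higher than the commanded TCP, probably because the fingers swing as they close. I'll close and see.

Request:
jog_arm([
  {"delta_rot": [0,0,0],"offset": [0,0,0],"gripper": 0.45},
  {"delta_rot": [0,0,0],"offset": [0,0,0],"gripper": 0.42},
  {"delta_rot": [0,0,0],"offset": [0,0,0],"gripper": 0.4},
  {"delta_rot": [0,0,0],"offset": [0,0,0],"gripper": 0.4},
])

```text
time: 3.7
ee_pos: [0.5765, -0.3101, 0.1147]
ee_rot: [0.0, 0.146, 0.989, 0.0]
ft_force: [0.6, -0.6, -0.3]
opening: 0.408
grasp_force: 0.0
```

Run:
```python
from h import *
from plant import sense
s=sense();print(s['time'],s['ee_pos'],s['opening'],s['ft_force'],s['moment'])
d=cam('scene','s3.png')
a=cv2.resize(d['image'][200:310,220:330],(600,600),interpolation=2)
Rt=rot(s['ee_rot']); h=s['opening']*.0455
for sy in(-1,1):
  for sx in(-1,1):
    p=((proj(d,[s['ee_pos']+Rt.apply([sx*.016,sy*h,0])])-[220,200])*600/110)[0]; cv2.circle(a,tuple(int(v) for v in p),4,(0,0,255),-1)
cv2.imwrite('pics/s3z.png',a)
```

```text
3.7 [ 0.57646303 -0.31006773  0.11465171] 0.40788475130700874 [ 0.55745747 -0.62681092 -0.30897659] [-0.03443112  0.00988182  0.0218283 ]
```

View pics/s3z.png

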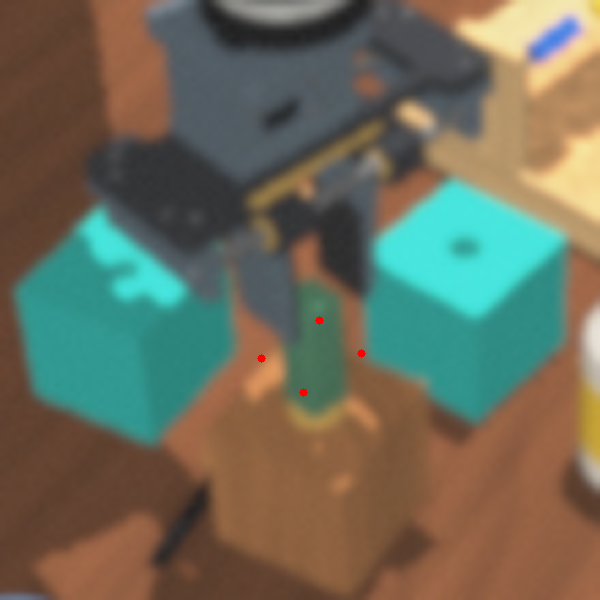

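Request:
jog_arm([
  {"delta_rot": [0,0,0],"offset": [0,0,0.5],"gripper": 0.35},
  {"delta_rot": [0,0,0],"offset": [0,0,1],"gripper": 0.3},
  {"delta_rot": [0,0,0],"offset": [0,0,1],"gripper": 0.24},
  {"delta_rot": [0,0,0],"offset": [0,0,1],"gripper": 0.2},
  {"delta_rot": [0,0,0],"offset": [0,0,1],"gripper": 0.2},
], newtons=6)

```text
time: 4.25
ee_pos: [0.5764, -0.31, 0.1044]
ee_rot: [-0.0, 0.146, 0.989, 0.0]
ft_force: [0.2, 0.5, 0.1]
opening: 0.265
grasp_force: 6.0
```

Run:
```python
from h import *
from plant import sense
s=sense();print(s['time'],s['ee_pos'],s['opening'],s['grasp_force'],s['ft_force'],s['moment'])
d=cam('scene','s4.png');t=cam('top','t4.png')
Rt=rot(s['ee_rot']); h=s['opening']*.0455
def mk(d,x0,y0,n,k):
    a=cv2.resize(d['image'][y0:y0+n,x0:x0+n],(n*k,n*k),interpolation=2)
    for sy in(-1,1):
      for sx in(-1,1):
        for z,c in((0,(0,0,255)),(-.079,(255,0,255))):
          p=(proj(d,[s['ee_pos']+Rt.apply([sx*.016,sy*h,z])])-[x0,y0])[0]*k; cv2.circle(a,tuple(int(v) for v in p),2,c,-1)
    return a
cv2.imwrite('pics/s4z.png',np.hstack([mk(d,230,200,80,5),mk(t,370,160,80,5)]))
```

```text
4.25 [ 0.57638521 -0.30998129  0.10442865] 0.2645560466244559 5.999125689268112 [0.19732378 0.5077489  0.05455377] [-0.0714795  -0.01340748  0.00995317]
```

View pics/s4z.png

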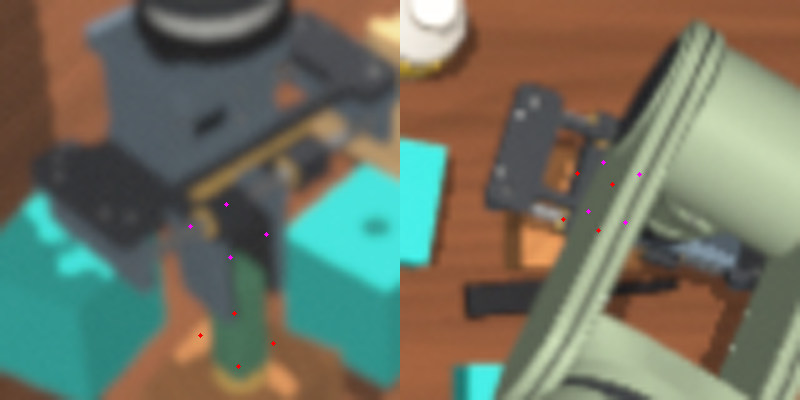

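Run:
```python
from h import *
T=load('t4.png');S=load('s4.png');T0=load('top0.png');S0=load('scene0.png');S1=load('s1.png')
print('T now',onz(T,[(383,220),(397,219),(426,217)],.01).round(3).tolist())
print('S3 line',onz(S,[(257.6,290.8),(249,302.7)],.005).round(3).tolist())
bl=lambda p:np.array(p)/4+[220,170]-.375
print('start tri handle top', tri(T0,(439,211.5),S0,bl((92,408))))
print('tri collar',tri(T0,(429,213.5),S0,bl((102,505))))
print('s1 handle top if at same z .13..', onz(S1,[(250,258),(249,285)],.13).round(3).tolist())
# change in the black lookalike, also does the rest of scene hold still?
cv2.imwrite('pics/w.png',np.hstack([cv2.resize(d['image'][225:345,200:300],(260,312),interpolation=2) for d in(S0,S1,S)]))
```

```text
T now [[0.512, -0.243, 0.01], [0.517, -0.293, 0.01], [0.526, -0.396, 0.01]]
S3 line [[0.519, -0.334, 0.005], [0.523, -0.38, 0.005]]
start tri handle top (array([ 0.53814705, -0.40165927,  0.15521468]), np.float64(0.00171021655770266))
tri collar (array([ 0.53316475, -0.39676851,  0.0568659 ]), np.float64(0.007657519242650701))
s1 handle top if at same z .13.. [[0.508, -0.335, 0.13], [0.561, -0.413, 0.13]]
```

View pics/w.png

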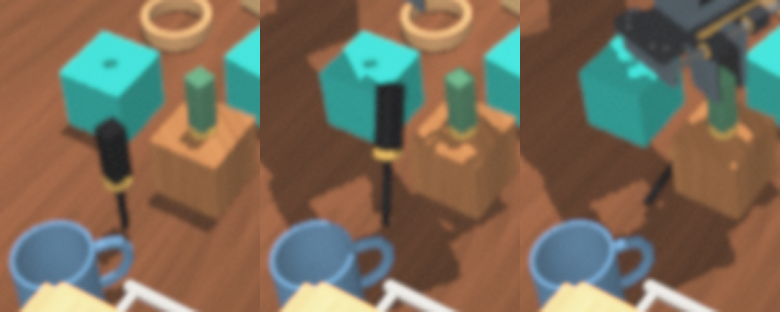

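The black look-alike was balanced on its rod tip and fell over by itself. It was already tilting before the gripper came near, and nothing touched it, so I leave it alone. The handle is held (24 mm opening). I'm lifting straight up.

Request:
jog_arm([
  {"delta_rot": [0,0,0],"offset": [0,0,0],"gripper": 0.1},
  {"delta_rot": [0,0,0],"offset": [0,0,0],"gripper": 0.1},
  {"delta_rot": [0,0,0],"offset": [0,0,-2],"gripper": 0.1},
  {"delta_rot": [0,0,0],"offset": [0,0,-5],"gripper": 0.1},
  {"delta_rot": [0,0,0],"offset": [0,0,-8],"gripper": 0.1},
  {"delta_rot": [0,0,0],"offset": [0,0,-12],"gripper": 0.1},
  {"delta_rot": [0,0,0],"offset": [0,0,-16],"gripper": 0.1},
  {"delta_rot": [0,0,0],"offset": [0,0,-16],"gripper": 0.1},
], newtons=40)

```text
time: 5.15
ee_pos: [0.579, -0.3115, 0.2718]
ee_rot: [0.006, 0.146, 0.989, -0.002]
ft_force: [0.4, -0.4, 0.1]
opening: 0.264
grasp_force: 40.0
```

Run:
```python
from h import *
from plant import sense
s=sense();print(s['time'],s['ee_pos'],s['ee_rot'],s['opening'],s['grasp_force'],s['ft_force'],s['moment'])
d=cam('scene','s5.png');t=cam('top','t5.png')
for n,im in(('s',d),('t',t)):
    hsv=cv2.cvtColor(im['image'],cv2.COLOR_BGR2HSV); m=cv2.inRange(hsv,(60,60,40),(80,255,255))
    k,l,st,ce=cv2.connectedComponentsWithStats(m)
    print(n,[(st[i].tolist(),ce[i].round(1).tolist()) for i in range(1,k) if 8<st[i][4]<400])
    P=s['ee_pos']; print('tcp',proj(im,[P,P+[0,0,-.016],P+[0,0,-.097]]).round(1).tolist())
```

```text
5.15 [ 0.57898692 -0.31147806  0.27183334] [ 0.00614795  0.14564422  0.98931518 -0.00233004] 0.2643630488830054 39.999210834503174 [ 0.40728844 -0.38159665  0.10892912] [-0.00017552  0.01278268  0.02046685]
s [([284, 82, 4, 5, 15], [285.7, 83.9]), ([419, 84, 8, 14, 67], [422.5, 90.4]), ([405, 130, 12, 17, 125], [410.0, 138.4]), ([269, 199, 12, 29, 218], [274.8, 214.0])]
tcp [[274.1, 219.7], [274.5, 224.9], [276.4, 249.3]]
t [([113, 168, 25, 16, 219], [126.9, 176.5])]
tcp [[420.0, 195.4], [418.7, 195.9], [412.7, 198.0]]
```

```bash
cat >> h.py <<'E'
rx=np.array([.98,-.199,0]);ry=np.array([.199,.98,0]);ax=-.574*rx+np.array([0,0,.819]);ax/=np.linalg.norm(ax)
O=np.array([.545,.0576,0]); C=O+.06*ry+[0,0,.09]; Rg=frame(-ax,ry)
E
python3 - <<'E'
from h import *
p=C+.185*ax; print(p); move(p,Rg)
E
```

```text
[0.45288615 0.1375293  0.24149702]
offset cm [24.76 39.3   2.34] rot deg [ -1.63 -34.88  -5.09] rows>= 9.3
```

Request:
jog_arm([
  {"delta_rot": [0,0,0],"offset": [2.5,3.9,0],"gripper": 0.1},
  {"delta_rot": [0,-4,0],"offset": [5,7.8,0],"gripper": 0.1},
  {"delta_rot": [0,-9,-1],"offset": [7.5,11.7,0],"gripper": 0.1},
  {"delta_rot": [0,-14,-2],"offset": [10,15.6,0],"gripper": 0.1},
  {"delta_rot": [-1,-19,-3],"offset": [12.5,19.5,0],"gripper": 0.1},
  {"delta_rot": [-1,-24,-4],"offset": [15,23.4,0],"gripper": 0.1},
  {"delta_rot": [-1.6,-29,-5],"offset": [17.5,27.3,0],"gripper": 0.1},
  {"delta_rot": [-1.6,-34.9,-5.1],"offset": [20,31.2,0],"gripper": 0.1},
])

```text
time: 6.05
ee_pos: [0.4754, 0.0314, 0.2612]
ee_rot: [0.28, 0.098, 0.955, -0.031]
ft_force: [1.0, -0.9, -1.1]
opening: 0.262
grasp_force: 40.0
```

Run:
```python
from h import *
from plant import sense
s=sense();print(s['time'],s['ee_pos'],s['q'],s['ft_force'])
p=C+.185*ax; move(p,Rg)
```

```text
6.05 [0.47537563 0.03135697 0.26120049] [ 0.21805395 -0.17316517  2.04824693 -0.33056071  0.7663133  -0.96807902] [ 1.00434665 -0.85080574 -1.12293844]
offset cm [ 4.71  9.94 -0.73] rot deg [-0.36 -2.34 -0.09] rows>= 2.2
```

Request:
jog_arm([
  {"delta_rot": [0,0,0],"offset": [1.5,3.3,-0.2],"gripper": 0.1},
  {"delta_rot": [0,0,0],"offset": [3,6.6,-0.4],"gripper": 0.1},
  {"delta_rot": [0,0,0],"offset": [4.5,9.6,-0.7],"gripper": 0.1},
  {"delta_rot": [0,0,0],"offset": [4.5,9.6,-0.7],"gripper": 0.1},
  {"delta_rot": [0,0,0],"offset": [4.5,9.6,-0.7],"gripper": 0.1},
  {"delta_rot": [0,0,0],"offset": [4.5,9.6,-0.7],"gripper": 0.1},
])

```text
time: 6.65
ee_pos: [0.4573, 0.1315, 0.2439]
ee_rot: [0.279, 0.098, 0.955, -0.032]
ft_force: [-0.5, -0.1, -1.0]
opening: 0.261
grasp_force: 40.0
```

Run:
```python
from h import *
from plant import sense
s=sense();print(s['time'],s['ee_pos'],s['q'],s['ft_force'],s['moment'])
p=C+.185*ax; move(p,Rg)
d=cam('scene','s6.png');t=cam('top','t6.png')
P=s['ee_pos'];a=rot(s['ee_rot']).apply([0,0,1])
def mk(d,x0,y0,n,k):
    im=cv2.resize(d['image'][y0:y0+n,x0:x0+n],(n*k,n*k),interpolation=2)
    for q,c in((P+.0994*a,(0,0,255)),(P+.0244*a,(255,0,255)),(C+.0235*ax,(255,0,0)),(O+[0,0,.09]+.0235*ax,(255,0,0)),(C+[0,0,0]+.02*(.819*rx+[0,0,.574]),(0,255,0))):
        u=(proj(d,[q])[0]-[x0,y0]+.5)*k; cv2.circle(im,tuple(int(v) for v in u),2,c,-1)
    return im
cv2.imwrite('pics/s6z.png',np.hstack([mk(d,290,140,80,5),mk(t,250,160,80,5)]))
```

```text
6.65 [0.45727005 0.13150247 0.2438902 ] [ 0.55234579 -0.11363559  2.046372   -0.52323733  0.84868922 -0.5346004 ] [-0.49057612 -0.11324854 -1.01638834] [ 0.11108814  0.43783826 -0.02032537]
offset cm [ 0.59  0.5  -0.1 ] rot deg [-0.49 -2.37 -0.11] rows>= 0.3
```

View pics/s6z.png

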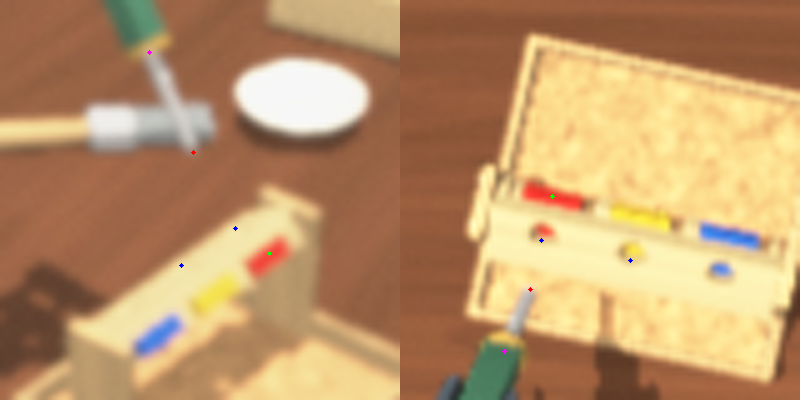

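The predicted rod tip matches the image in both views, at scene (329,170) and top (276,218). The red pan's edge also matches. Next I measure the hole mouth numerically.

Run:
```python
from h import *
t=load('t6.png')
Z=O+[0,0,.09]
for i,y in enumerate((.06,0,-.06)):
    M=Z+y*ry+.0235*ax; u=proj(t,[M])[0]; x0,y0=(u-[6,7]).astype(int)
    up=cv2.resize(t['image'][y0:y0+13,x0:x0+13],None,fx=8,fy=8,interpolation=cv2.INTER_CUBIC)
    board=np.median(up[-32:].reshape(-1,3),0); diff=np.linalg.norm(up.astype(float)-board,axis=2)
    m=(diff>45).astype(np.uint8)
    k,l,st,ce=cv2.connectedComponentsWithStats(m)
    r=[]
    for j in range(1,k):
        if st[j][4]>300: 
            c=(st[j][:2]+st[j][2:4]/2+.5)/8-.5+[x0,y0]; w=onz(t,[c],M[2])[0]-M
            r.append((st[j].tolist(),ce[j].round().tolist(),'px off',(c-u).round(2).tolist(),'rack mm',(1e3*np.array([w@rx,w@ry])).round(1).tolist()))
    print(i,board,*r,sep='\n ')
```

```text
0
 [180. 242. 253.]
 ([15, 0, 89, 30, 1708], [68.0, 10.0], 'px off', [0.26, -6.09], 'rack mm', [19.8, 3.7])
 ([36, 33, 47, 36, 1327], [59.0, 52.0], 'px off', [0.26, -1.59], 'rack mm', [5.3, 0.4])
1
 [179. 241. 253.]
 ([22, 0, 82, 29, 1608], [70.0, 10.0], 'px off', [0.93, -6.14], 'rack mm', [20.4, 1.5])
 ([34, 33, 44, 36, 1209], [56.0, 51.0], 'px off', [0.06, -1.58], 'rack mm', [5.1, 1.0])
2
 [177. 240. 252.]
 ([22, 0, 82, 30, 1500], [70.0, 10.0], 'px off', [1.13, -6.07], 'rack mm', [20.3, 0.8])
 ([33, 33, 45, 35, 1201], [56.0, 50.0], 'px off', [0.19, -1.63], 'rack mm', [5.4, 0.6])
```

```bash
sed -i 's/^O=.*/O=np.array([.545,.0576,0]); C=O+.06*ry+[0,0,.09]+.0025*rx+.0005*ry; Rg=frame(-ax,ry)/' h.py
python3 - <<'E'
from h import *
move(C+.150*ax,Rg)
E
```

```text
offset cm [0.32 0.61 3.56] rot deg [-0.48 -2.32 -0.2 ] rows>= 0.7
```

Request:
jog_arm([
  {"delta_rot": [-0.3,-1.2,0],"offset": [0.3,0.6,0],"gripper": 0.1},
  {"delta_rot": [-0.5,-2.4,-0.2],"offset": [0.3,0.6,1.5],"gripper": 0.1},
  {"delta_rot": [-0.5,-2.4,-0.2],"offset": [0.3,0.6,3],"gripper": 0.1},
  {"delta_rot": [-0.5,-2.4,-0.2],"offset": [0.3,0.6,3.5],"gripper": 0.1},
  {"delta_rot": [-0.5,-2.4,-0.2],"offset": [0.3,0.6,3.5],"gripper": 0.1},
])

```text
time: 7.25
ee_pos: [0.4751, 0.1338, 0.2133]
ee_rot: [0.3, 0.095, 0.949, -0.03]
ft_force: [-0.4, -0.4, -0.5]
opening: 0.26
grasp_force: 40.0
```

Run:
```python
from h import *
from plant import sense
s=sense();print(s['time'],s['ee_pos'],s['ft_force'],s['moment'])
move(C+.150*ax,Rg);move(C+.135*ax,Rg);
```

```text
7.25 [0.47508533 0.13376815 0.21326614] [-0.44857009 -0.44337813 -0.49087351] [1.27094659e-01 4.68408972e-01 3.05760592e-04]
offset cm [ 0.02 -0.02  0.04] rot deg [0.01 0.06 0.01] rows>= 0.0
offset cm [ 0.02 -0.02  1.54] rot deg [0.01 0.06 0.01] rows>= 0.3
```

Request:
jog_arm([
  {"delta_rot": [0,0,0],"offset": [0,0,1],"gripper": 0.1},
  {"delta_rot": [0,0,0],"offset": [0,0,2],"gripper": 0.1},
  {"delta_rot": [0,0,0],"offset": [0,0,2.6],"gripper": 0.1},
  {"delta_rot": [0,0,0],"offset": [0,0,3],"gripper": 0.1},
  {"delta_rot": [0,0,0],"offset": [0,0,3.4],"gripper": 0.1},
  {"delta_rot": [0,0,0],"offset": [0,0,3.4],"gripper": 0.1},
])

```text
time: 7.85
ee_pos: [0.4942, 0.1311, 0.1854]
ee_rot: [0.3, 0.094, 0.949, -0.03]
ft_force: [-0.0, -0.5, -0.7]
opening: 0.263
grasp_force: 40.0
```

```bash
cat > st.py <<'E'
from h import *
from plant import sense
s=sense();Rt=rot(s['ee_rot'])
print(s['time'],'opening',s['opening'],'f tool',Rt.inv().apply(s['ft_force']).round(2),'mom',s['moment'].round(2))
w=s['ee_pos']-C; print('tip depth past mouth mm',1e3*(.0235+.0994-w@ax)); move(C+.1064*ax,Rg)
E
python3 st.py
```

```text
7.85 opening 0.2625685327150298 f tool [ 0.32 -0.49  0.6 ] mom [0.11 0.44 0.  ]
tip depth past mouth mm 6.346508795736519
offset cm [-0.   -0.14  1.02] rot deg [0.09 0.07 0.11] rows>= 0.2
```

No contact force so far, so the tip is 6 mm inside the hole. I'll push on towards the pan.

Request:
jog_arm([
  {"delta_rot": [0,0,0],"offset": [0,0,0.4],"gripper": 0.1},
  {"delta_rot": [0,0,0],"offset": [0,0,0.8],"gripper": 0.1},
  {"delta_rot": [0,0,0],"offset": [0,0,1.1],"gripper": 0.1},
  {"delta_rot": [0,0,0],"offset": [0,0,1.3],"gripper": 0.1},
  {"delta_rot": [0,0,0],"offset": [0,0,1.3],"gripper": 0.1},
])

```text
time: 8.35
ee_pos: [0.5015, 0.1298, 0.1754]
ee_rot: [0.3, 0.094, 0.949, -0.029]
ft_force: [-2.1, -0.3, 1.2]
opening: 0.261
grasp_force: 40.0
```

```bash
python3 st.py
```

```text
8.35 opening 0.26071901743370385 f tool [ 0.96 -0.73 -2.17] mom [0.11 0.62 0.01]
tip depth past mouth mm 18.843633136972834
offset cm [ 0.03 -0.16 -0.23] rot deg [0.12 0.11 0.08] rows>= 0.1
```

Request:
jog_arm([
  {"delta_rot": [0,0,0],"offset": [0,0,0.2],"gripper": 0.1},
  {"delta_rot": [0,0,0],"offset": [0,0,0.4],"gripper": 0.1},
  {"delta_rot": [0,0,0],"offset": [0,0,0.6],"gripper": 0.1},
  {"delta_rot": [0,0,0],"offset": [0,0,0.8],"gripper": 0.1},
  {"delta_rot": [0,0,0],"offset": [0,0,0.8],"gripper": 0.1},
])

```text
time: 8.85
ee_pos: [0.5062, 0.129, 0.1693]
ee_rot: [0.301, 0.094, 0.949, -0.029]
ft_force: [-3.7, 0.2, 4.0]
opening: 0.26
grasp_force: 40.0
```

```bash
python3 st.py
```

```text
8.85 opening 0.2600253982389341 f tool [ 0.68 -0.5  -5.38] mom [-0.02  0.59 -0.05]
tip depth past mouth mm 26.57443080096622
offset cm [ 0.06 -0.17 -1.01] rot deg [0.15 0.16 0.08] rows>= 0.2
```

Pushing with 5.4 N along the axis, and the pan is moving.

Request:
jog_arm([
  {"delta_rot": [0,0,0],"offset": [0,0,0.3],"gripper": 0.1},
  {"delta_rot": [0,0,0],"offset": [0,0,0.6],"gripper": 0.1},
  {"delta_rot": [0,0,0],"offset": [0,0,0.9],"gripper": 0.1},
  {"delta_rot": [0,0,0],"offset": [0,0,1.2],"gripper": 0.1},
  {"delta_rot": [0,0,0],"offset": [0,0,1.3],"gripper": 0.1},
  {"delta_rot": [0,0,0],"offset": [0,0,1.3],"gripper": 0.1},
])

```text
time: 9.45
ee_pos: [0.5134, 0.1273, 0.1577]
ee_rot: [0.3, 0.094, 0.949, -0.03]
ft_force: [0.1, 0.3, -1.0]
opening: 0.255
grasp_force: 40.0
```

```bash
cat > pan.py <<'E'
from h import *
import sys
d=cam('scene',sys.argv[1]+'s.png');t=cam('top',sys.argv[1]+'t.png')
for n,im,(x0,y0,x1,y1) in(('s',d,(285,170,385,260)),('t',t,(255,160,345,245))):
    h=cv2.cvtColor(im['image'][y0:y1,x0:x1],cv2.COLOR_BGR2HSV)
    for c,lo,hi in(('red',(0,150,100),(6,255,255)),('yel',(22,150,150),(32,255,255)),('blue',(100,130,100),(125,255,255))):
        k,l,st,ce=cv2.connectedComponentsWithStats(cv2.inRange(h,lo,hi))
        print(n,c,[(int(st[i][4]),(ce[i]+[x0,y0]).round(1).tolist()) for i in range(1,k) if st[i][4]>3])
E
python3 st.py; python3 pan.py a
```

```text
9.45 opening 0.25518683943259046 f tool [0.49 0.29 0.82] mom [0.09 0.45 0.02]
tip depth past mouth mm 40.23780061048174
offset cm [ 0.   -0.14 -2.37] rot deg [0.1  0.08 0.1 ] rows>= 0.5
s red [(96, [340.3, 208.9])]
s yel [(26, [332.5, 198.7])]
s blue [(6, [383.5, 171.0]), (19, [321.5, 206.8])]
t red [(39, [283.2, 199.0])]
t yel [(38, [297.6, 202.6]), (6, [296.0, 209.5])]
t blue [(20, [315.5, 206.8])]
```

The force has dropped to zero and the red blob has moved down in the scene view. I'm retracting along the axis, then checking.

Request:
jog_arm([
  {"delta_rot": [0,0,0],"offset": [0,0,-1.5],"gripper": 0.1},
  {"delta_rot": [0,0,0],"offset": [0,0,-3.5],"gripper": 0.1},
  {"delta_rot": [0,0,0],"offset": [0,0,-5.5],"gripper": 0.1},
  {"delta_rot": [0,0,0],"offset": [0,0,-8],"gripper": 0.1},
  {"delta_rot": [0,0,0],"offset": [0,0,-11],"gripper": 0.1},
  {"delta_rot": [0,0,0],"offset": [0,0,-11],"gripper": 0.1},
  {"delta_rot": [0,0,0],"offset": [0,0,-11],"gripper": 0.1},
])

```text
time: 10.25
ee_pos: [0.4513, 0.14, 0.2483]
ee_rot: [0.301, 0.094, 0.949, -0.029]
ft_force: [0.7, -0.5, -1.4]
opening: 0.258
grasp_force: 40.0
```

```bash
python3 st.py; python3 pan.py b
python3 - <<'E'
from h import *
from plant import sense
print(tri(load('bt.png') if 0 else load('bt.png'),(283.2,199),load('bs.png'),(340.3,208.9)))
print(onz(load('bs.png'),[(340.3,208.9)],.026), onz(load('bt.png'),[(283.2,199)],.026))
s=sense();print(s['ee_pos'],s['q'])
move([.577,-.310,.272],frame([0,0,-1],[.288,.957,0]))
E
```

```text
10.25 opening 0.25797904077330197 f tool [ 0.2  -0.39  1.63] mom [ 0.09  0.48 -0.01]
tip depth past mouth mm -70.27592463988309
offset cm [ 0.04 -0.19  8.68] rot deg [0.19 0.15 0.1 ] rows>= 1.7
s red [(96, [340.4, 208.9])]
s yel [(25, [332.6, 198.6])]
s blue [(6, [383.5, 171.0]), (15, [321.3, 206.7])]
t red [(41, [283.0, 199.0])]
t yel [(37, [297.8, 202.7]), (6, [296.0, 209.5])]
t blue [(20, [315.5, 206.8])]
(array([0.57384685, 0.106448  , 0.02534722]), np.float64(0.010070189916390878))
[[0.57005036 0.10266859 0.026     ]] [[0.57825465 0.10879657 0.026     ]]
[0.4509856  0.13932434 0.24677936] [ 0.60635209 -0.13047788  2.07519376 -0.59124021  0.83734389 -0.44393928]
offset cm [-18.78 -41.58  10.13] rot deg [ 1.62 35.02  5.24] rows>= 9.3
```

The red pan lies at about z = 0.025 in the tray, and blue and yellow haven't moved. I'm going back to the stand.

Request:
jog_arm([
  {"delta_rot": [0,0,0],"offset": [-1.9,-4.2,1],"gripper": 0.1},
  {"delta_rot": [0,4,0.5],"offset": [-3.8,-8.3,2],"gripper": 0.1},
  {"delta_rot": [0.2,9,1.3],"offset": [-5.6,-12.5,3],"gripper": 0.1},
  {"delta_rot": [0.5,14,2.1],"offset": [-7.5,-16.6,4],"gripper": 0.1},
  {"delta_rot": [0.8,19,2.9],"offset": [-9.4,-20.8,5],"gripper": 0.1},
  {"delta_rot": [1.1,24,3.6],"offset": [-11.3,-25,6],"gripper": 0.1},
  {"delta_rot": [1.4,29,4.4],"offset": [-13.1,-29.1,7.1],"gripper": 0.1},
  {"delta_rot": [1.6,33,5],"offset": [-15,-33.3,8.1],"gripper": 0.1},
])

```text
time: 11.15
ee_pos: [0.5487, -0.2113, 0.2655]
ee_rot: [0.016, 0.145, 0.989, -0.001]
ft_force: [1.7, 0.3, -0.8]
opening: 0.258
grasp_force: 40.0
```

```bash
cat > st2.py <<'E'
from h import *
from plant import sense
s=sense();Rt=rot(s['ee_rot'])
print(s['time'],s['ee_pos'],'tool z',Rt.apply([0,0,1]).round(4),'opening',s['opening'],'f',s['ft_force'].round(2),'mom',s['moment'].round(2))
move([.5764,-.310,.272],frame([0,0,-1],[.288,.957,0]))
E
python3 st2.py
```

```text
11.15 [ 0.54869741 -0.21131548  0.26546353] tool z [ 0.0312 -0.0069 -0.9995] opening 0.2578690620573099 f [ 1.74  0.3  -0.76] mom [ 0.01 -0.09 -0.03]
offset cm [-5.5  -8.66 -0.5 ] rot deg [0.13 1.83 0.08] rows>= 2.1
```

Request:
jog_arm([
  {"delta_rot": [0,1,0],"offset": [-2,-3.2,-0.2],"gripper": 0.1},
  {"delta_rot": [0.1,1.8,0],"offset": [-4,-6.4,-0.4],"gripper": 0.1},
  {"delta_rot": [0.1,1.8,0],"offset": [-5.2,-8.4,-0.5],"gripper": 0.1},
  {"delta_rot": [0.1,1.8,0],"offset": [-5.4,-8.5,-0.5],"gripper": 0.1},
  {"delta_rot": [0.1,1.8,0],"offset": [-5.4,-8.5,-0.5],"gripper": 0.1},
])

```text
time: 11.65
ee_pos: [0.5754, -0.3052, 0.2717]
ee_rot: [0.001, 0.144, 0.99, 0.001]
ft_force: [0.3, 1.2, -1.9]
opening: 0.258
grasp_force: 40.0
```

```bash
python3 st2.py
python3 - <<'E'
from h import *
from plant import sense
s=sense()
d=cam('scene','s8.png')
o=load('s5.png')
for n,im in(('s5',o),('s8',d)):
    m=cv2.inRange(cv2.cvtColor(im['image'][180:240,255:300],cv2.COLOR_BGR2HSV),(60,60,40),(80,255,255))
    k,l,st,ce=cv2.connectedComponentsWithStats(m);j=1+st[1:,4].argmax()
    print(n,st[j],(ce[j]+[255,180]).round(1))
print('tcp then',proj(o,[[.57899,-.31148,.27183]]),'now',proj(d,[s['ee_pos']]))
# rod line below collar: bright steel/gray pixels -> direction
P=s['ee_pos']; u=proj(d,[P-[0,0,z] for z in(.03,.06,.0994)])
print('pred rod px',u.round(1).tolist())
for im,nm in((d,'now'),(o,'then')):
    g=cv2.cvtColor(im['image'],cv2.COLOR_BGR2HSV)
    for r in range(232,256,3):
        row=g[r,262:292]; sel=np.where((row[:,1]<90))[0]+262
        print(nm,r,sel.tolist())
E
```

```text
11.65 [ 0.57542304 -0.30515904  0.27170497] tool z [ 2.1e-03  9.0e-04 -1.0e+00] opening 0.258425997029995 f [ 0.33  1.22 -1.85] mom [0.02 0.02 0.01]
offset cm [-0.23 -0.44 -0.03] rot deg [0.08 0.1  0.14] rows>= 0.1
s5 [ 14  19  12  29 218] [274.8 214. ]
s8 [ 14  17  12  29 216] [275.1 212. ]
tcp then [[274.14257793 219.74344073]] now [[274.34610843 217.91142777]]
pred rod px [[275.1, 227.4], [275.7, 236.5], [276.6, 248.0]]
now 232 [273, 274, 275, 276, 277]
now 235 [274, 275, 276, 277, 278]
now 238 [274, 275, 276, 277, 278]
now 241 [274, 275, 276, 277, 278, 290, 291]
now 244 [274, 275, 276, 277, 278, 287, 288]
now 247 [275, 276, 277, 278, 285, 286]
now 250 [262, 285, 286]
now 253 [262, 286]
then 232 [273, 274, 275, 276, 277]
then 235 [273, 274, 275, 276, 277, 278]
then 238 [274, 275, 276, 277, 278]
then 241 [274, 275, 276, 277, 278, 290, 291]
then 244 [274, 275, 276, 277, 278, 287, 288]
then 247 [274, 275, 276, 277, 278, 285, 286]
then 250 [262, 276, 277, 278, 285, 286]
then 253 [262, 286]
```

Request:
jog_arm([
  {"delta_rot": [0,0,0],"offset": [-0.2,-0.45,2],"gripper": 0.1},
  {"delta_rot": [0,0,0],"offset": [-0.2,-0.45,5],"gripper": 0.1},
  {"delta_rot": [0,0,0],"offset": [-0.2,-0.45,7.5],"gripper": 0.1},
  {"delta_rot": [0,0,0],"offset": [-0.2,-0.45,8.2],"gripper": 0.1},
  {"delta_rot": [0,0,0],"offset": [-0.2,-0.45,8.2],"gripper": 0.1},
  {"delta_rot": [0,0,0],"offset": [-0.2,-0.45,8.2],"gripper": 0.1},
])

```text
time: 12.3
ee_pos: [0.5775, -0.3093, 0.1937]
ee_rot: [0.004, 0.143, 0.99, -0.001]
ft_force: [-0.0, 0.1, -0.2]
opening: 0.261
grasp_force: 40.0
```

```bash
python3 st2.py
```

```text
12.3 [ 0.57754651 -0.30926901  0.19365768] tool z [ 0.0074 -0.0022 -1.    ] opening 0.2612161333165178 f [-0.01  0.15 -0.2 ] mom [ 0.04  0.03 -0.06]
offset cm [ 0.03 -0.1  -7.83] rot deg [-0.    0.45  0.27] rows>= 1.6
```

Request:
jog_arm([
  {"delta_rot": [0,0.3,0],"offset": [0.05,-0.07,0.5],"gripper": 0.1},
  {"delta_rot": [0,0.3,0],"offset": [0.05,-0.07,1.2],"gripper": 0.1},
  {"delta_rot": [0,0.3,0],"offset": [0.05,-0.07,1.8],"gripper": 0.1},
  {"delta_rot": [0,0.3,0],"offset": [0.05,-0.07,2.4],"gripper": 0.1},
  {"delta_rot": [0,0.3,0],"offset": [0.05,-0.07,3],"gripper": 0.1},
  {"delta_rot": [0,0.3,0],"offset": [0.05,-0.07,3],"gripper": 0.1},
])

```text
time: 12.9
ee_pos: [0.5757, -0.3097, 0.1607]
ee_rot: [-0.001, 0.144, 0.99, 0.001]
ft_force: [-0.8, 0.5, -1.3]
opening: 0.262
grasp_force: 40.0
```

```bash
python3 st2.py
```

```text
12.9 [ 0.57569988 -0.3096956   0.16066383] tool z [-0.0018  0.0016 -1.    ] opening 0.2615001577802788 f [-0.84  0.55 -1.35] mom [ 0.05 -0.02 -0.04]
offset cm [ -0.05   0.   -11.13] rot deg [ 0.06 -0.13  0.23] rows>= 2.2
```

The tip is 19 mm down inside the hole with no contact. Continuing down.

Request:
jog_arm([
  {"delta_rot": [0,0,0],"offset": [0,0,1],"gripper": 0.1},
  {"delta_rot": [0,0,0],"offset": [0,0,2.2],"gripper": 0.1},
  {"delta_rot": [0,0,0],"offset": [0,0,3.4],"gripper": 0.1},
  {"delta_rot": [0,0,0],"offset": [0,0,4.4],"gripper": 0.1},
  {"delta_rot": [0,0,0],"offset": [0,0,5.1],"gripper": 0.1},
  {"delta_rot": [0,0,0],"offset": [0,0,5.4],"gripper": 0.1},
  {"delta_rot": [0,0,0],"offset": [0,0,5.5],"gripper": 0.1},
  {"delta_rot": [0,0,0],"offset": [0,0,5.5],"gripper": 0.1},
])

```text
time: 13.7
ee_pos: [0.5766, -0.3101, 0.1073]
ee_rot: [0.0, 0.144, 0.99, 0.0]
ft_force: [-0.0, -1.6, -0.5]
opening: 0.257
grasp_force: 40.0
```

```bash
python3 st2.py
```

```text
13.7 [ 0.57658807 -0.31013525  0.10729029] tool z [ 8.e-04  1.e-04 -1.e+00] opening 0.25659255388837227 f [-0.04 -1.58 -0.48] mom [0.06 0.01 0.01]
offset cm [ 1.000e-02  1.000e-02 -1.647e+01] rot deg [0.02 0.04 0.23] rows>= 3.3
```

Lowering gently the last few millimetres until the collar seats.

Request:
jog_arm([
  {"delta_rot": [0,0,0],"offset": [0,0,0.1],"gripper": 0.1},
  {"delta_rot": [0,0,0],"offset": [0,0,0.2],"gripper": 0.1},
  {"delta_rot": [0,0,0],"offset": [0,0,0.3],"gripper": 0.1},
  {"delta_rot": [0,0,0],"offset": [0,0,0.35],"gripper": 0.1},
  {"delta_rot": [0,0,0],"offset": [0,0,0.35],"gripper": 0.1},
])

```text
time: 14.2
ee_pos: [0.5763, -0.31, 0.1035]
ee_rot: [0.0, 0.144, 0.99, 0.0]
ft_force: [-0.0, 0.4, -0.7]
opening: 0.256
grasp_force: 40.0
```

```bash
python3 st2.py
```

```text
14.2 [ 0.57631268 -0.3099749   0.10349046] tool z [ 2.e-04  4.e-04 -1.e+00] opening 0.25569257907091053 f [-0.02  0.42 -0.71] mom [-0.03  0.02  0.  ]
offset cm [-1.000e-02  1.000e-02 -1.685e+01] rot deg [0.03 0.   0.24] rows>= 3.4
```

Request:
jog_arm([
  {"delta_rot": [0,0,0],"offset": [0,0,0.1],"gripper": 0.1},
  {"delta_rot": [0,0,0],"offset": [0,0,0.2],"gripper": 0.1},
  {"delta_rot": [0,0,0],"offset": [0,0,0.2],"gripper": 0.1},
])

```text
time: 14.5
ee_pos: [0.5766, -0.3101, 0.1031]
ee_rot: [0.001, 0.144, 0.99, 0.0]
ft_force: [-1.7, 0.1, 6.0]
opening: 0.258
grasp_force: 40.0
```

```bash
python3 st2.py
```

```text
14.5 [ 0.57659424 -0.31009084  0.10305082] tool z [ 1.4e-03 -2.0e-04 -1.0e+00] opening 0.25827164570929884 f [-1.72  0.08  6.02] mom [0.22 0.29 0.01]
offset cm [-0.000e+00  1.000e-02 -1.689e+01] rot deg [0.01 0.08 0.24] rows>= 3.4
```

Seated, with a 6 N reaction force. Release and retreat.

Request:
jog_arm([
  {"delta_rot": [0,0,0],"offset": [0,0,-0.1],"gripper": 0.3},
  {"delta_rot": [0,0,0],"offset": [0,0,-0.1],"gripper": 0.5},
  {"delta_rot": [0,0,0],"offset": [0,0,-0.1],"gripper": 0.7},
  {"delta_rot": [0,0,0],"offset": [0,0,-0.1],"gripper": 0.8},
  {"delta_rot": [0,0,0],"offset": [0,0,-0.1],"gripper": 0.8},
])

```text
time: 15.0
ee_pos: [0.5763, -0.3099, 0.1023]
ee_rot: [-0.0, 0.144, 0.99, 0.0]
ft_force: [0.5, -0.1, 0.4]
opening: 0.615
grasp_force: 0.0
```

Request:
jog_arm([
  {"delta_rot": [0,0,0],"offset": [0,0,-2],"gripper": 0.8},
  {"delta_rot": [0,0,0],"offset": [0,0,-5],"gripper": 0.8},
  {"delta_rot": [0,0,0],"offset": [0,0,-9],"gripper": 0.8},
  {"delta_rot": [0,0,0],"offset": [0,0,-13],"gripper": 0.8},
  {"delta_rot": [0,0,0],"offset": [0,0,-17],"gripper": 0.8},
  {"delta_rot": [0,0,0],"offset": [0,0,-17],"gripper": 0.8},
  {"delta_rot": [0,0,0],"offset": [0,0,-17],"gripper": 0.8},
])

```text
time: 15.7
ee_pos: [0.5766, -0.3102, 0.2734]
ee_rot: [0.001, 0.144, 0.99, -0.0]
ft_force: [0.2, -0.1, -0.8]
opening: 0.801
grasp_force: 0.0
```

```bash
python3 pan.py c
python3 - <<'E'
from h import *
for n in('scene0.png','cs.png'):
    d=load(n);m=cv2.inRange(cv2.cvtColor(d['image'][240:285,255:300],cv2.COLOR_BGR2HSV),(60,60,40),(82,255,255))
    k,l,st,ce=cv2.connectedComponentsWithStats(m);j=1+st[1:,4].argmax();print(n,st[j],(ce[j]+[255,240]).round(1))
from plant import sense
s=sense();print(s['time'],s['ee_pos'],s['opening'],abs(s['qvel']).max())
E
```

```text
s red [(96, [340.4, 208.9])]
s yel [(25, [332.6, 198.6])]
s blue [(5, [383.6, 170.8]), (14, [321.3, 206.6])]
t red [(41, [283.0, 199.0])]
t yel [(37, [297.8, 202.7]), (6, [296.0, 209.5])]
t blue [(20, [315.5, 206.8])]
scene0.png [ 17  12  10  23 189] [276.8 262.4]
cs.png [ 17  13  10  22 178] [277.  263.1]
15.8 [ 0.5756491  -0.30971115  0.27091031] 0.8001145873127347 0.011082761034956555
```

The pusher is back at its starting pixels ((277,263) against (276.8,262.4) at the start), the red pan is in the tray, and blue and yellow are in place. Handing in.

```bash
python3 -c "
from plant import hand_in
print(hand_in())"
```

```text
the job is handed in; nothing more can be done
None
```

I pushed the red pan out with the pusher's rod and it now lies in the cork tray; the pusher is back upright and fully down in its block, blue and yellow are still in place, and the job is handed in at 15.8 s — the black look-alike, which stood on its rod tip, toppled by itself early on without the robot touching it, so I left it lying.

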